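# Weigh the top bowl of a nested pile

## Task

Lift only the top clay bowl out of the nested pile under the bar light and set it gently, upright, in the middle of the balance's round pan so that it can be weighed; then let go of it. Keep the other two bowls nested where they are, do not bump the light or push the sprung pan down close to its stop, and leave the other things on the table where they lie.

Things in the scene. Friction and masses are not known exactly. Their poses are not given: they have to be found in the camera images.
- bowl_top: Top one of three identical nested terracotta bowls, 58 mm high, 0.10 to 0.20 kg. Solid foot 42 mm in diameter, 12 mm high; from 52 mm diameter at 18 mm height the wall rises straight outwards, leaning 38 degrees from vertical, to the rim. Wall 8 mm thick square to its face; flat inner floor 28 mm above the underside. Origin: centre of the underside, z along the bowl's axis (up).
- bowl_rim (a point): Centre of bowl_top's mouth, level with its rim, 58 mm above its underside. Rim outer diameter 114 mm, inner about 94 mm. The rim stands 28 mm above that of the bowl below, so along the slanting wall some 22 mm of the outer face is free: a pinch in line with the slant, one finger inside and one outside, holds the bowl.
- bowl_mid: The middle bowl, same shape and origin as bowl_top, 28 mm below it. Must stay in place, 0.15 kg.
- bowl_low: The bottom bowl, same shape and origin; stands on the baseboard near its centre, 0.15 kg. Must stay in place.
- stand: Fixed plywood baseboard, 160 mm (x) by 250 mm (y), 12 mm thick, under the pile and the bar light. Origin: centre of its underside, on the table. Its -x side faces the robot, turned up to 17 degrees, and is the open side of the light.
- lamp: Fixed bar light over the pile's far half. Origin: centre of the baseboard's top, axes as the baseboard. Black bar spanning x = +14 to +58 mm, y = -130 to +130 mm, z = 201 to 225 mm: about 87 mm above the top rim, no room for a gripper pointing straight down there; the -x side is open. Posts of 12 mm diameter at x = +36 mm, y = +112 and -112 mm.
- balance: Fixed grey laboratory balance, 190 mm (x) by 180 mm (y), 40 mm high, dark display strip along its -x edge. Origin: centre of its underside, on the table; -x side faces the robot, turned up to 17 degrees. Balance and bar light may be on either side of the table.
- pan_axis (a point): Point on the balance's flat top, straight below the centre of the round steel pan, 40 mm above the table, 25 mm to +x of the balance's centre; axes as the balance's. The pan, a level disc of 120 mm diameter, 6 mm thick, stands on a height-adjustable stem: its top face is 16 to 52 mm above this point, set differently each time and not measured, so it has to be felt for or seen.
- pan (a joint): How far the pan is pressed down against its spring, in m: 0 (unloaded) to 0.006 (the stop), wherever the stem is set. About 0.8 N for each mm: the bowl alone sinks it 1.2 to 2.5 mm, pressing with 4 N or dropping the bowl on it brings it close to the stop.
- calipers: Loose steel calipers lying flat along x, 190 by 45 mm, 9 mm high, in the gap between the light and the balance; origin at the underside of the beam's middle.
- sherd_a: Loose curved potsherd, 60 by 62 mm, 19 mm high, lying hollow side down towards the left (+y) side; origin at its centre on the table.
- sherd_b: Smaller loose curved potsherd, 45 by 56 mm, 19 mm high, in the gap, nearest the robot; origin at its centre on the table.
- jar: Loose amber glass jar with black lid, 56 mm diameter, 70 mm high, towards the right (-y) side; origin under its centre.
- bottle: Loose clear water bottle, 66 mm diameter, 200 mm high, behind the gap between the light and the balance; origin under its centre.
- scale_bar: Loose wooden scale bar lying flat, 160 by 22 by 8 mm, towards the left (+y) side; origin under its centre.
- brush: Loose hand brush lying along x, towards the right (-y) side; origin under it.
There are look-alikes about, which are no part of the job. What is shaped like the bowl_top but grey, white or yellow is not meant.

How it is judged:
On the way:
1. the top bowl is lifted clear of the pile (its underside more than 60 mm from that of the middle bowl), in the air, the other two bowls still in place (distance between bowl_top and bowl_mid above 0.06 m and contact force between bowl_top and bowl_mid below 0.05 N and contact force between bowl_top and balance below 0.05 N and distance of each of bowl_mid, bowl_low from where it was at the start of the episode below 0.015 m and angle between each of bowl_mid, bowl_low's own z axis and vertical below 0.1 rad), for 0.2 s.
At the end, for the whole second after the job is handed in: The top bowl stands upright (within 0.08 rad) and at rest on the pan, its centre within 20 mm of the pan's centre, let go, its weight on the balance; the other two bowls are still nested upright within 15 mm of where they were (horizontal distance between bowl_top and pan_axis below 0.02 m and height (world z) of bowl_top above 0.05 m and angle between bowl_top's own z axis and vertical below 0.08 rad and contact force between bowl_top and balance above 0.4 N and contact force between bowl_top and the fingers below 0.05 N and contact force between the arm and balance below 0.05 N and linear speed of bowl_top below 0.01 m/s and angular speed of bowl_top below 0.1 rad/s and distance of each of bowl_mid, bowl_low from where it was at the start of the episode below 0.015 m and angle between each of bowl_mid, bowl_low's own z axis and vertical below 0.1 rad); the robot touches nothing.
It fails at once if the pan is pushed down close to its stop (more than 5 mm) (value of joint pan above 0.005 m).
It fails at once if the bowl is dropped (let go more than about 5 mm above what it lands on: it falls faster than 0.3 m/s) (contact force between bowl_top and the fingers below 0.05 N and linear speed of bowl_top above 0.3 m/s).
It fails at once if the bar light is bumped (more than 3 N) (contact force between lamp and anything else above 3 N).
It fails at once if a lower bowl is dragged along or pushed away (more than 25 mm) (distance of any of bowl_mid, bowl_low from where it was at the start of the episode above 0.025 m).
It fails at once if one of the other things on the table is moved by more than 30 mm (distance of any of calipers, sherd_a, sherd_b, jar, bottle, scale_bar, brush from where it was at the start of the episode above 0.03 m).
It also fails if it takes over 54 s, if anything falls off the work surface, if the arm or the gripper's body presses on something with over 40 N, if the wrist force passes 120 N, or if a joint passes its speed limit or range.

## Robot

A 7-joint arm with a two-finger parallel gripper is mounted at the origin on the work surface. World frame = base frame: x ahead of the robot, y to its left, z up, the work surface at z = 0. Lengths are in m, angles in rad, forces in N, time in s.
With the tool pointing down it reaches from about 0.425 to 0.925 m from the base axis. Payload 6.8 kg.
Tool frame: the origin (TCP) lies at the very end of the fingers, on their centre line; the grasp point (between the pads) lies arm.grip_depth behind it (arm.grip_depth is the distance from the TCP to the grasp point, in m); z points along the fingers, y is the line along which they close (so a half turn about z gives the same grasp; the last joint's range is limited). The gripper opens to 85 mm and grips with 20 to 120 N. Pads are 22 mm wide; open, the fingers measure 114 mm over their backs; the gripper's body (76 mm by 85 mm) begins 54 mm behind the grasp point. The pads swing forward as they close: fully open they stand 13 mm farther back than shut.
Start: joints at [1.225, 0.477, 0.022, 1.555, -0.011, 1.109, -0.083], TCP at [0.159, -0.656, 0.231] pointing down, gripper open.
Joint ranges: [-2.96, 2.96], [-0.34, 2.1], [-1.41, 1.46], [0.24, 2.44], [-1.37, 4.51], [0.17, 1.92], [-2.96, 2.96]. Speed limits (rad/s): [2.39, 2.39, 3.14, 3.14, 3.14, 3.14, 3.14].

## Interface

Orientations are given as a unit quaternion [w, x, y, z].
In Python, from workcell import get_state, cams, arm gives the robot as it stands.
- The arm moves only by the tool play_rows, never from a script. Its argument "series" is text: rows parted by semicolons, each of 5 numbers parted by spaces: the finger opening in mm, from 0 to 85.4, then the shift along the tool's x, y, z in mm, then the turn about the tool's z in rad. In form: claw dx dy dz turn; .... A call has 1 to 12 rows; each row is the pose to reach, as a shift and turn from the pose commanded when the call began, along the tool's axes at that moment; what a row does not reach only later rows make up. A row lasts 1/10 s, in which the tool goes at most 50 mm and 8.59 degrees, less where a joint would pass 70% of its speed; a pose out of reach is approached as far as the arm can. A call with a gripper value outside its range is refused whole. The fingers move at their own pace and stop on an object; the grip force is fixed at half the most. Time passes only in rows, so rows that repeat a pose let the fingers close. It gives the time, the measured TCP pose, the force, the opening and the grip force at its end, in the units of the state.
- get_state(): the state, without advancing time (a new reading comes with each control period).
- cams.read_camera(name): name is "scene" or "top" or "wrist"; returns a dict with "pixels" (480x640x3 uint8, blue, green, red), "range_z" (480x640 float32, m along the optical axis (not along the pixel's ray), 0 where there is no reading), "camera_matrix" (3x3 intrinsics, pixels), "world_to_cam" (4x4, takes a point from world to camera coordinates). Camera axes: x right, y down, z forward; pixel columns grow to the right and rows downward; lengths in m; the calibration is good to about 2 mm. The wrist camera is an equidistant fisheye: a pixel r from the principal point sees the ray r / f radians off the axis. A picture is of the moment at which its call begins.
- arm.sign_off(): hands the job in; it is judged then, once.
The state is a dict: "time": time; "joints": joint angles; "joint_vel": joint speeds; "tau": joint torques, N m; "tool_pos": TCP position; "eef_rot": TCP orientation; "ft_force": force on the tool from outside, world axes, zero at the start; "moment": the same for the moment, N m; "grip_width": finger opening in m; "gripper_force": force on a finger pad.
Only numpy, scipy, OpenCV 4.12 (cv2) and the standard library are available. Lean on these libraries where they do the work, as an engineer would, in place of code of your own. Each camera call takes 0.05 s, during which the arm holds its last target. There are 200 camera calls.

## Working session

There is one attempt and no reset: what is moved stays moved. The work goes in short steps, Python scripts to look and compute and a tool call to move; the robot and the scene stay as the last step left them, time stands still between calls to the robot, and variables do not carry over. Pictures are saved under pics/ and viewed, at most 10 in all, crops included, and the job is handed in when it is done.

Besides the shell and the picture viewer there is one more tool, called after "Call:" as name(argument=value, ...) on one line, values as JSON. play_rows: Moves the arm, as the interface text tells. Its arguments: {"type":"object","properties":{"series":{"type":"string"}},"required":["series"]}

```bash
mkdir -p pics; ls; python3 - <<'E'
from workcell import get_state, cams, arm
import cv2,numpy as np
s=get_state();print(s,arm.grip_depth)
ims=[]
for n in("scene","top"):
    c=cams.read_camera(n);np.savez(n+".npz",**c);ims.append(c["pixels"]);print(n,c["camera_matrix"],c["world_to_cam"])
    cv2.imwrite(f"pics/{n}0.png",c["pixels"])
E
```

```text
pics
{'time': 0.0, 'joints': array([ 1.22485484,  0.47781104,  0.0223327 ,  1.55647919, -0.0115148 ,
        1.10930038, -0.08310516]), 'joint_vel': array([ 1.88881745e-04, -1.55738312e-03, -1.71861406e-05,  1.08935283e-03,
        1.41059644e-03,  1.00109799e-03, -5.52334162e-04]), 'tau': array([ 5.06067718e-04, -5.96454334e+01,  1.60783555e+00, -2.81194675e+01,
        1.24022673e-02,  9.36268450e-03, -2.46285578e-05]), 'tool_pos': array([ 0.15888254, -0.65540781,  0.23030653]), 'eef_rot': array([-9.19070458e-04,  9.92935886e-01,  1.18648437e-01, -1.72003578e-04]), 'ft_force': array([0.04505856, 0.42016879, 0.06240901]), 'moment': array([-0.02440058,  0.03318227,  0.01370498]), 'gripper_force': 0.0, 'grip_width': 0.08542133772262553} 0.0187
scene [[487.88058246   0.         319.71639767]
 [  0.         487.88058246 239.49945114]
 [  0.           0.           1.        ]] [[ 0.20998685  0.97767722  0.00726492 -0.12041752]
 [ 0.65449542 -0.1350456  -0.74390755 -0.27420229]
 [-0.72632036  0.16096566 -0.66824306  1.5829999 ]
 [ 0.          0.          0.          1.        ]]
top [[469.53906481   0.         320.42896567]
 [  0.         469.53906481 244.70649957]
 [  0.           0.           1.        ]] [[-7.37961240e-03 -9.99972167e-01 -1.09836906e-03  1.39828065e-02]
 [-9.97327582e-01  7.43992722e-03 -7.26797210e-02  5.54575005e-01]
 [ 7.26858699e-02  5.59085590e-04 -9.97354727e-01  1.39034241e+00]
 [ 0.00000000e+00  0.00000000e+00  0.00000000e+00  1.00000000e+00]]
```

View pics/scene0.png

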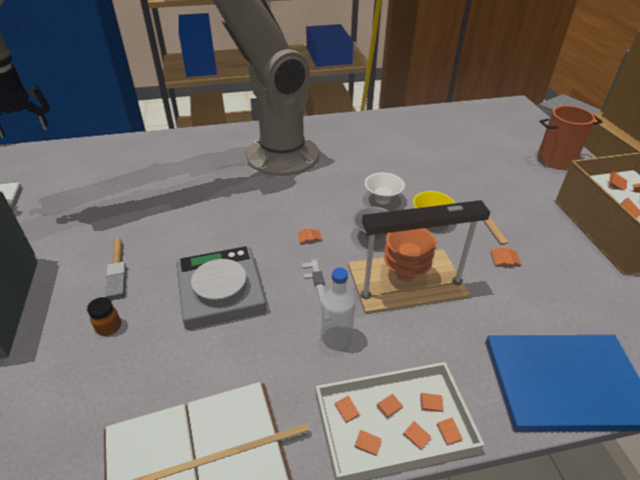

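View pics/top0.png

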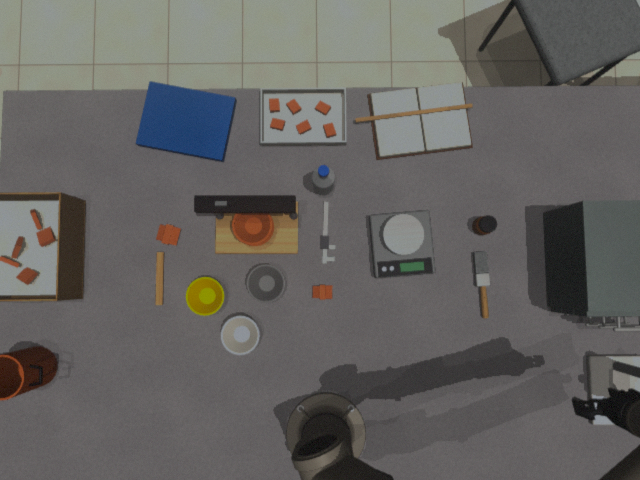

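The scene view shows the pile under the light at about (410,250) and the pan at (219,281). In the top view the pile is at (252,228), the pan at (403,234), and the balance is on the right (-y). The grey, white and yellow bowls stand on the robot's side of the light.

```bash
cat > h.py <<'E'
import numpy as np,cv2
def pts(c):
    K=c["camera_matrix"];T=c["world_to_cam"];z=c["range_z"];v,u=np.mgrid[:480,:640]
    p=np.stack([(u-K[0,2])/K[0,0]*z,(v-K[1,2])/K[1,1]*z,z],-1)
    return (p-T[:3,3])@T[:3,:3]
def circ(p):
    A=np.c_[2*p[:,:2],np.ones(len(p))];s=np.linalg.lstsq(A,(p[:,:2]**2).sum(1),rcond=None)[0]
    return s[:2],np.sqrt(s[2]+s[0]**2+s[1]**2)
E
python3 - <<'E'
from h import *
from workcell import arm
print([a for a in dir(arm) if a[0]!='_'])
for n in("top","scene"):
    c=np.load(n+".npz");P=pts(c);z=P[...,2];x=P[...,0];y=P[...,1];ok=c["range_z"]>0
    hsv=cv2.cvtColor(c["pixels"],cv2.COLOR_BGR2HSV)
    print(n,"table z",np.median(z[ok&(abs(z)<.02)]))
    red=ok&((hsv[...,0]<12)|(hsv[...,0]>172))&(hsv[...,1]>110)&(abs(x-.62)<.12)&(abs(y-.17)<.12)
    zz=z[red];print("red",red.sum(),np.percentile(zz,[50,90,98,100]))
    rim=red&(z>.118)&(z<.14);Q=P[rim];print("rim",len(Q),Q.mean(0),circ(Q),Q.min(0),Q.max(0))
    bal=ok&(abs(x-.6)<.15)&(abs(y+.2)<.14)
    h,e=np.histogram(z[bal],bins=np.arange(-.01,.12,.004));print([(round(a,3),b) for a,b in zip(e,h) if b>20])
    pan=bal&(z>.05);q=P[pan];print("pan",len(q),np.median(q,0),(q.min(0)+q.max(0))/2,np.ptp(q,0))
    top=bal&(abs(z-.04)<.006)
    r=cv2.minAreaRect(P[bal&(z>.03)][:,:2].astype(np.float32)*1000);print("balrect",r)
    wood=ok&(abs(z-.012)<.005)&(abs(x-.62)<.13)&(abs(y-.17)<.16)&(hsv[...,1]>60)
    print("wood",cv2.minAreaRect(P[wood][:,:2].astype(np.float32)*1000))
    bar=ok&(z>.2)&(z<.26)&(abs(y-.17)<.2)&(abs(x-.65)<.1)
    print("bar",cv2.minAreaRect(P[bar][:,:2].astype(np.float32)*1000), np.median(z[bar]))
E
```

```text
['IKError', 'grip_depth', 'sign_off']
top table z 0.000747150187671885
red 1153 [0.10897534 0.12622607 0.1295024  0.1334614 ]
rim 386 [0.59124397 0.20409694 0.12423454] (array([0.60480634, 0.20063761]), np.float64(0.04908476300710134)) [0.55015574 0.14661858 0.11805824] [0.63815831 0.25664258 0.1334614 ]
[(np.float64(-0.01), np.int64(97)), (np.float64(-0.006), np.int64(988)), (np.float64(-0.002), np.int64(2474)), (np.float64(0.002), np.int64(1293)), (np.float64(0.006), np.int64(169)), (np.float64(0.03), np.int64(69)), (np.float64(0.034), np.int64(376)), (np.float64(0.038), np.int64(1018)), (np.float64(0.042), np.int64(814)), (np.float64(0.046), np.int64(222)), (np.float64(0.062), np.int64(24)), (np.float64(0.066), np.int64(345)), (np.float64(0.07), np.int64(663)), (np.float64(0.074), np.int64(280))]
pan 1339 [ 0.58031736 -0.23013419  0.0716664 ] [ 0.55348689 -0.23103107  0.06578669] [0.17141212 0.11852572 0.03104811]
balrect ((556.358642578125, -232.18154907226562), (190.07325744628906, 180.68577575683594), 4.308370590209961)
wood ((610.3336181640625, 204.89028930664062), (249.343505
[... 813 characters left out ...]
t64(0.034), np.int64(299)), (np.float64(0.038), np.int64(1840)), (np.float64(0.042), np.int64(905)), (np.float64(0.046), np.int64(124)), (np.float64(0.066), np.int64(210)), (np.float64(0.07), np.int64(1415)), (np.float64(0.074), np.int64(132))]
pan 1766 [ 0.58593613 -0.23178684  0.07186987] [ 0.58026375 -0.23108593  0.07056108] [0.12270556 0.11823864 0.01223504]
balrect ((556.5640258789062, -233.42752075195312), (194.92164611816406, 179.95030212402344), 4.299423694610596)
wood ((613.12890625, 202.64328002929688), (251.05699157714844, 164.39208984375), 89.41460418701172)
bar ((660.88232421875, 152.83192443847656), (105.5229263305664, 360.71527099609375), 13.577997207641602) 0.2365165861305326
```

Call:
play_rows(series="85 0 0 -50 0;85 0 0 -100 0;85 0 0 -100 0")

```text
time: 0.4
tool_pos: [0.1598, -0.6592, 0.3394]
eef_rot: [0.006, 0.993, 0.118, 0.001]
ft_force: [0.3, -1.5, 0.3]
grip_width: 0.0852
gripper_force: 0.0
```

The numbers agree with the given sizes:
- **Rim:** centre about (0.608, 0.200), z about 0.126.
- **Pan:** top z about 0.0717, centre about (0.581, -0.231).
- **Board:** turned by about 0°.

Next I move to the front, high up.

Call:
play_rows(series="85 620 -478 -60 0;85 620 -478 -60 0;85 620 -478 -60 0;85 620 -478 -60 0;85 620 -478 -60 0;85 620 -478 -60 0;85 620 -478 -60 0;85 620 -478 -60 0;85 620 -478 -60 0;85 620 -478 -60 0;85 620 -478 -60 0;85 620 -478 -60 0")

```text
time: 1.6
tool_pos: [0.5342, -0.1877, 0.377]
eef_rot: [0.0, 0.993, 0.118, -0.0]
ft_force: [0.6, -0.6, 0.7]
grip_width: 0.0848
gripper_force: 0.0
```

Call:
play_rows(series="85 600 100 0 0;85 600 100 0 0;85 600 100 0 0;85 600 100 0 0;85 600 100 0 0;85 600 100 0 0;85 600 100 0 0;85 600 100 0 0;85 600 100 0 0;85 600 100 0 0;85 600 100 0 0;85 600 100 0 0")

```text
time: 2.8
tool_pos: [0.9173, -0.1401, 0.3484]
eef_rot: [0.01, 0.991, 0.136, 0.003]
ft_force: [-0.6, 1.8, -0.7]
grip_width: 0.085
gripper_force: 0.0
```

```bash
python3 - <<'E'
from workcell import get_state
s=get_state();print(s["joints"].round(3),s["tool_pos"],s["eef_rot"])
E
```

```text
[ 0.205  1.069 -0.929  0.28   0.853  1.886 -1.323] [ 0.91730231 -0.14008987  0.34842864] [0.00957961 0.9906724  0.13590407 0.00255301]
```

Call:
play_rows(series="85 300 0 0 0;85 300 0 0 0;85 300 0 0 0;85 300 0 0 0;85 300 0 0 0;85 300 0 0 0")

```text
time: 3.4
tool_pos: [0.9437, -0.0708, 0.318]
eef_rot: [0.012, 0.991, 0.137, 0.009]
ft_force: [0.1, 0.2, 1.1]
grip_width: 0.085
gripper_force: 0.0
```

```bash
python3 - <<'E'
from workcell import get_state
s=get_state();print(s["joints"].round(3),s["tool_pos"],s["eef_rot"])
E
```

```text
[ 0.149  1.156 -1.409  0.242  1.337  1.915 -1.395] [ 0.94368524 -0.07081198  0.31795332] [0.01235125 0.99051713 0.13652825 0.00912683]
```

Call:
play_rows(series="85 -50 0 0 0;85 -100 0 0 0;85 -150 0 0 0;85 -150 0 0 0;85 -150 0 0 0")

```text
time: 3.9
tool_pos: [0.7953, -0.1166, 0.3168]
eef_rot: [0.015, 0.991, 0.135, 0.008]
ft_force: [0.8, 0.0, 1.0]
grip_width: 0.0852
gripper_force: 0.0
```

```bash
python3 - <<'E'
from workcell import get_state
from scipy.spatial.transform import Rotation as R
s=get_state();q=s["eef_rot"];print(s["joints"].round(3),s["tool_pos"],q,R.from_quat(q[[1,2,3,0]]).as_matrix().round(3))
E
```

```text
[ 0.606  0.974 -1.39   1.025  1.004  1.729 -1.709] [ 0.79531491 -0.11664356  0.31684808] [0.01508765 0.99071848 0.13484696 0.00809712] [[ 0.964  0.267  0.02 ]
 [ 0.267 -0.963 -0.028]
 [ 0.012  0.032 -0.999]]
```

Call:
play_rows(series="85 900 400 0 0;85 900 400 0 0;85 900 400 0 0;85 900 400 0 0;85 900 400 0 0;85 900 400 0 0;85 900 400 0 0;85 900 400 0 0;85 900 400 0 0;85 900 400 0 0;85 900 400 0 0;85 900 400 0 0")

```text
time: 5.1
tool_pos: [0.9372, -0.1356, 0.3154]
eef_rot: [0.016, 0.991, 0.135, 0.007]
ft_force: [-0.5, 0.0, -0.4]
grip_width: 0.085
gripper_force: 0.0
```

```bash
cat > st.py <<'E'
from workcell import get_state
from scipy.spatial.transform import Rotation as R
import numpy as np
s=get_state();q=s["eef_rot"];M=R.from_quat(q[[1,2,3,0]]).as_matrix();print(s["time"],s["joints"].round(3),s["tool_pos"].round(4),s["ft_force"].round(1),"tilt",np.degrees(np.arccos(-M[2,2])));print(M.round(3))
E
python3 st.py
```

```text
5.1 [ 0.215  1.159 -1.409  0.242  1.346  1.915 -1.328] [ 0.9372 -0.1356  0.3154] [-0.5  0.  -0.4] tilt 2.0183015752436133
[[ 0.963  0.268  0.017]
 [ 0.268 -0.963 -0.031]
 [ 0.009  0.034 -0.999]]
```

Call:
play_rows(series="85 -240 -65 0 -1.8;85 -240 -65 0 -1.8;85 -240 -65 0 -1.8;85 -240 -65 0 -1.8;85 -240 -65 0 -1.8;85 -240 -65 0 -1.8;85 -240 -65 0 -1.8;85 -240 -65 0 -1.8;85 -240 -65 0 -1.8;85 -240 -65 0 -1.8;85 -240 -65 0 -1.8;85 -240 -65 0 -1.8")

```text
time: 6.3
tool_pos: [0.6884, -0.1374, 0.3108]
eef_rot: [0.016, 0.547, 0.837, -0.008]
ft_force: [0.5, -0.8, 0.2]
grip_width: 0.0851
gripper_force: 0.0
```

```bash
python3 st.py
```

```text
6.3 [ 0.83   0.838 -1.398  1.347  0.857  1.592 -0.046] [ 0.6884 -0.1374  0.3108] [ 0.5 -0.8  0.2] tilt 2.031298130218576
[[-0.401  0.916  0.017]
 [ 0.915  0.401 -0.031]
 [-0.035  0.004 -0.999]]
```

Call:
play_rows(series="85 0 0 0 -1.8;85 0 0 0 -1.8;85 0 0 0 -1.8;85 0 0 0 -1.8;85 0 0 0 -1.8;85 0 0 0 -1.8;85 0 0 0 -1.8;85 0 0 0 -1.8;85 0 0 0 -1.8;85 0 0 0 -1.8;85 0 0 0 -1.8;85 0 0 0 -1.8")

```text
time: 7.5
tool_pos: [0.6884, -0.1373, 0.3108]
eef_rot: [0.003, -0.316, 0.949, -0.017]
ft_force: [0.5, -1.3, -0.2]
grip_width: 0.0849
gripper_force: 0.0
```

Call:
play_rows(series="85 0 0 0 -1.8;85 0 0 0 -1.8;85 0 0 0 -1.8;85 0 0 0 -1.8;85 0 0 0 -1.8;85 0 0 0 -1.8;85 0 0 0 -1.8;85 0 0 0 -1.8;85 0 0 0 -1.8;85 0 0 0 -1.8;85 0 0 0 -1.8;85 0 0 0 -1.8")

```text
time: 8.7
tool_pos: [0.6683, -0.0629, 0.2593]
eef_rot: [0.046, 0.861, -0.502, 0.065]
ft_force: [1.0, 0.4, -0.1]
grip_width: 0.0849
gripper_force: 0.0
```

```bash
python3 st.py
```

```text
8.7 [ 0.753  0.831 -1.409  1.542  0.977  1.512  2.958] [ 0.6683 -0.0629  0.2593] [ 1.   0.4 -0.1] tilt 9.119922785520107
[[ 0.488 -0.87   0.066]
 [-0.858 -0.493 -0.144]
 [ 0.158  0.014 -0.987]]
```

Call:
play_rows(series="85 -494 -71 -151 -0.6;85 -494 -71 -151 -0.6;85 -494 -71 -151 -0.6;85 -494 -71 -151 -0.6;85 -494 -71 -151 -0.6;85 -494 -71 -151 -0.6;85 -494 -71 -151 -0.6;85 -494 -71 -151 -0.6;85 -494 -71 -151 -0.6;85 -494 -71 -151 -0.6;85 -494 -71 -151 -0.6;85 -494 -71 -151 -0.6")

```text
time: 9.9
tool_pos: [0.4816, 0.416, 0.3299]
eef_rot: [0.063, 0.971, -0.227, 0.048]
ft_force: [0.5, -0.5, -0.9]
grip_width: 0.085
gripper_force: 0.0
```

```bash
python3 st.py
```

```text
9.9 [-0.085  0.737 -1.374  1.436  0.807  1.673  2.837] [0.4816 0.416  0.3299] [ 0.5 -0.5 -0.9] tilt 9.119351903520615
[[ 0.893 -0.446  0.065]
 [-0.434 -0.889 -0.144]
 [ 0.123  0.1   -0.987]]
```

Call:
play_rows(series="85 0 0 0 -1.5;85 0 0 0 -1.5;85 0 0 0 -1.5;85 0 0 0 -1.5;85 0 0 0 -1.5;85 0 0 0 -1.5;85 0 0 0 -1.5;85 0 0 0 -1.5")

```text
time: 10.7
tool_pos: [0.367, 0.4536, 0.2315]
eef_rot: [0.117, 0.983, 0.055, 0.132]
ft_force: [-0.6, 0.5, -0.4]
grip_width: 0.0851
gripper_force: 0.0
```

```bash
python3 st.py
```

```text
10.7 [-0.283  0.801 -1.408  1.721  1.018  1.64   2.959] [0.367  0.4536 0.2315] [-0.6  0.5 -0.4] tilt 20.294077263427184
[[ 0.959  0.077  0.272]
 [ 0.138 -0.967 -0.215]
 [ 0.247  0.244 -0.938]]
```

Call:
play_rows(series="85 84 -14 -99 0;85 84 -14 -99 0;85 84 -14 -99 0;85 84 -14 -99 -1.5;85 84 -14 -99 -1.5;85 84 -14 -99 -1.5;85 84 -14 -99 -1.5;85 84 -14 -99 -1.5;85 84 -14 -99 -1.5;85 84 -14 -99 -1.5;85 84 -14 -99 -1.5")

```text
time: 11.8
tool_pos: [0.2469, 0.4761, 0.1943]
eef_rot: [0.18, 0.921, 0.264, 0.224]
ft_force: [0.2, 0.3, 0.4]
grip_width: 0.0851
gripper_force: 0.0
```

```bash
python3 st.py
```

```text
11.8 [-0.589  0.862 -1.408  1.879  1.156  1.78   2.959] [0.2469 0.4761 0.1943] [0.2 0.3 0.4] tilt 33.40550546676491
[[ 0.76   0.405  0.508]
 [ 0.566 -0.796 -0.213]
 [ 0.318  0.449 -0.835]]
```

Call:
play_rows(series="85 0 0 -20 -1.5;85 0 0 -20 -1.5;85 0 0 -20 -1.5")

```text
time: 12.1
tool_pos: [0.1784, 0.454, 0.1599]
eef_rot: [0.229, 0.863, 0.379, 0.244]
ft_force: [0.5, 0.2, 0.7]
grip_width: 0.0851
gripper_force: 0.0
```

```bash
python3 st.py
```

```text
12.1 [-0.754  0.941 -1.408  1.98   1.169  1.876  2.959] [0.1784 0.454  0.1599] [0.5 0.2 0.7] tilt 39.13995202002961
[[ 0.593  0.542  0.595]
 [ 0.766 -0.607 -0.211]
 [ 0.247  0.581 -0.776]]
```

Call:
play_rows(series="85 148 265 14 0;85 148 265 14 0;85 148 265 14 0;85 148 265 14 0;85 148 265 14 0;85 148 265 14 0;85 148 265 14 -0.4;85 148 265 14 -0.4;85 148 265 14 -0.4;60 148 265 14 -0.4")

```text
time: 13.1
tool_pos: [0.1853, 0.3308, 0.1079]
eef_rot: [0.281, 0.787, 0.491, 0.246]
ft_force: [-0.1, 1.3, -0.3]
grip_width: 0.0726
gripper_force: 0.0
```

```bash
python3 st.py; python3 - <<'E'
from h import *
from scipy.optimize import least_squares
for n in("top","scene"):
    c=np.load(n+".npz");P=pts(c);hsv=cv2.cvtColor(c["pixels"],cv2.COLOR_BGR2HSV)
    red=(c["range_z"]>0)&((hsv[...,0]<12)|(hsv[...,0]>172))&(hsv[...,1]>110)&(abs(P[...,2]-.124)<.006)
    red&=(abs(P[...,0]-.6)<.09)&(abs(P[...,1]-.2)<.09)
    Q=P[red];c0=np.array([.608,.2])
    for _ in range(4):
        d=Q[:,:2]-c0;a=(np.degrees(np.arctan2(d[:,1],d[:,0]))//12).astype(int);r=np.hypot(*d.T)
        o=np.array([Q[a==k][np.argsort(r[a==k])[-2]] for k in set(a) if (a==k).sum()>4 and np.sort(r[a==k])[-2]>.048])
        f=least_squares(lambda p:np.hypot(o[:,0]-p[0],o[:,1]-p[1])-.0565,c0,loss="soft_l1",f_scale=.002);c0=f.x
    print(n,c0,len(o),f.fun.round(4))
    # dark inner floor / foot: inner floor disk
    fl=((hsv[...,0]<12)|(hsv[...,0]>172))&(hsv[...,1]>110)&(abs(P[...,2]-.096)<.004)&(np.hypot(P[...,0]-.608,P[...,1]-.2)<.05)
    print("floor",P[fl].mean(0),fl.sum())
    pan=(c["range_z"]>0)&(abs(P[...,2]-.0717)<.008)&(np.hypot(P[...,0]-.581,P[...,1]+.231)<.075);q=P[pan]
    hull=cv2.convexHull(q[:,:2].astype(np.float32)*1000);print("pan",cv2.minEnclosingCircle(hull),np.median(q[:,2]),q[:,:2].mean(0))
E
```

```text
13.1 [-0.731  0.975 -1.409  2.288  1.165  1.848  2.958] [0.1853 0.3308 0.1079] [-0.1  1.3 -0.3] tilt 43.86620338247489
[[ 0.396  0.635  0.663]
 [ 0.911 -0.36  -0.2  ]
 [ 0.112  0.684 -0.721]]
top [0.60736764 0.20103103] 22 [-0.0041 -0.0018 -0.0026 -0.0017 -0.0013 -0.0016 -0.0011 -0.0011  0.0001
 -0.0001  0.0007  0.0007 -0.0006 -0.0004 -0.0017 -0.0003 -0.0009 -0.0018
 -0.0025 -0.0019 -0.0023 -0.0038]
floor [0.60650282 0.20269097 0.09648302] 263
pan ((581.0863647460938, -230.67535400390625), 60.17947006225586) 0.07169282064243279 [ 0.58072696 -0.23014977]
scene [0.60582192 0.19930616] 24 [-0.0005  0.0004 -0.0012 -0.0018 -0.0021 -0.0019 -0.0005 -0.0017 -0.0019
 -0.0018 -0.0011 -0.0074 -0.0084 -0.0012 -0.0022 -0.0024 -0.0031 -0.0014
 -0.0016 -0.0005 -0.0004 -0.0009 -0.0003  0.0005]
floor [0.6065735  0.20153901 0.09657137] 340
pan ((580.4686279296875, -231.41064453125), 61.82344436645508) 0.07186987147783153 [ 0.58508825 -0.2317704 ]
```

Call:
play_rows(series="60 0 0 0 0.15;60 0 0 0 0.3;60 31 100 -39 0.45;60 31 100 -39 0.6;60 31 100 -39 0.75;60 31 100 -39 0.9;60 31 100 -39 1.0")

```text
time: 13.8
tool_pos: [0.2362, 0.3312, 0.2097]
eef_rot: [0.126, 0.926, 0.049, 0.352]
ft_force: [-0.1, 0.3, 0.2]
grip_width: 0.0601
gripper_force: 0.0
```

```bash
python3 st.py
```

```text
13.8 [-0.553  0.547 -1.359  2.233  1.037  1.613  2.356] [0.2362 0.3312 0.2097] [-0.1  0.3  0.2] tilt 43.958864611085744
[[ 0.747  0.001  0.665]
 [ 0.179 -0.963 -0.2  ]
 [ 0.64   0.268 -0.72 ]]
```

Call:
play_rows(series="50 20 13 16 0.15;50 40 26 32 0.3;50 60 39 48 0.45;50 80 52 64 0.6;50 100 65 80 0.75;50 120 78 97 0.9;50 140 91 113 1.05;50 160 104 130 1.2;50 174 113 141 1.35;50 174 113 141 1.5;50 174 113 141 1.62;50 174 113 141 1.62")

```text
time: 15.0
tool_pos: [0.4602, 0.2265, 0.2491]
eef_rot: [-0.166, 0.676, -0.635, 0.335]
ft_force: [-0.6, 0.7, 0.3]
grip_width: 0.0498
gripper_force: 0.0
```

```bash
cat > tgt.py <<'E'
import sys;from st import *
C=np.array([.6066,.201]);a=np.radians(float(sys.argv[1]));k=float(sys.argv[2]);back=float(sys.argv[3])
u=np.r_[np.cos(a),np.sin(a),0];O=np.r_[C+.057*u[:2],.126];th=np.radians(38)
n=np.cos(th)*u-np.sin(th)*np.r_[0,0,1];d=-np.sin(th)*u-np.cos(th)*np.r_[0,0,1]
T=O-.004*n+k*d-back*M[:,2]
print("n.y",n@M[:,1],"target",T.round(4),"tool shift mm",((T-s["tool_pos"])@M*1000).round(1))
E
python3 tgt.py 190 .015 .06
python3 - <<'E'
from workcell import cams;import cv2
c=cams.read_camera("wrist");cv2.imwrite("pics/w1.png",c["pixels"])
E
```

```text
15.0 [ 0.079  0.287 -1.23   2.233  1.229  1.134  1.317] [0.4602 0.2265 0.2491] [-0.6  0.7  0.3] tilt 43.91980294051338
[[-0.031 -0.747  0.664]
 [-0.97  -0.138 -0.2  ]
 [ 0.241 -0.65  -0.72 ]]
n.y 0.9989767752666195 target [0.5228 0.2053 0.1599] tool shift mm [ -2.9  14.2 110.1]
```

View pics/w1.png

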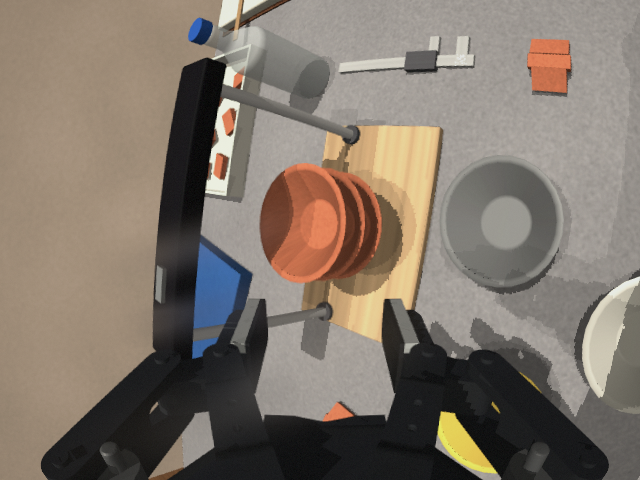

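The wrist view shows the top bowl's rim ellipse centred at about (303,222), with the fingers at (250,330) and (400,330). The grey bowl at (503,222) is clear of the way. Going in along the tool axis.

Call:
play_rows(series="45 -3 14 40 0;45 -3 14 80 0;45 -3 14 110 0;45 -3 14 110 0")

```text
time: 15.45
tool_pos: [0.5234, 0.2032, 0.1566]
eef_rot: [-0.163, 0.677, -0.635, 0.335]
ft_force: [-1.2, -0.1, 0.7]
grip_width: 0.0449
gripper_force: 0.0
```

```bash
python3 tgt.py 190 .015 0
python3 - <<'E'
from workcell import cams;import cv2,numpy as np
from h import *
c=cams.read_camera("wrist");cv2.imwrite("pics/w2.png",c["pixels"])
print(c["camera_matrix"])
K=c["camera_matrix"];T=c["world_to_cam"]
z=c["range_z"];v,u=np.mgrid[:480,:640]
a=(u-K[0,2])/K[0,0];b=(v-K[1,2])/K[1,1];th=np.hypot(a,b);sc=np.tan(th)/np.maximum(th,1e-9)
P=(np.stack([a*sc*z,b*sc*z,z],-1)-T[:3,3])@T[:3,:3]
hsv=cv2.cvtColor(c["pixels"],cv2.COLOR_BGR2HSV)
red=((hsv[...,0]<12)|(hsv[...,0]>172))&(hsv[...,1]>110)&(z>0)&(np.hypot(P[...,0]-.607,P[...,1]-.2)<.08)
rim=red&(P[...,2]>.12)&(P[...,2]<.132);Q=P[rim];print(len(Q),Q.min(0),Q.max(0),circ(Q))
fl=red&(abs(P[...,2]-.096)<.003);print("floor",P[fl].mean(0),fl.sum(),np.percentile(P[red][:,2],[50,95,99]))
E
```

```text
15.45 [ 0.012  0.529 -1.053  2.25   1.525  1.148  1.162] [0.5234 0.2032 0.1566] [-1.2 -0.1  0.7] tilt 43.69115804331046
[[-0.03  -0.751  0.66 ]
 [-0.969 -0.141 -0.204]
 [ 0.246 -0.645 -0.723]]
n.y 0.9992308055203104 target [0.5627 0.1933 0.1166] tool shift mm [-1.4 -2.3 56.8]
[[371.64829954   0.         324.30194178]
 [  0.         371.64829954 241.98211199]
 [  0.           0.           1.        ]]
4656 [0.54908516 0.14633279 0.12000089] [0.66088654 0.2527885  0.12756281] (array([0.60338354, 0.20143852]), np.float64(0.0508899870869958))
floor [0.59198646 0.19829317 0.0967036 ] 5398 [0.09899166 0.12601625 0.12687822]
```

View pics/w2.png

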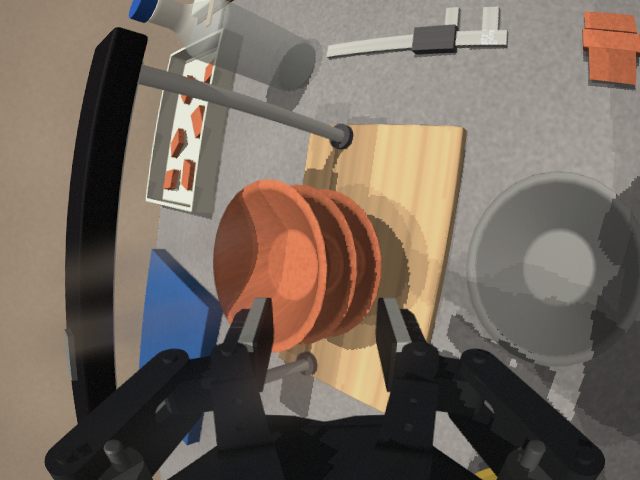

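The rim measured from close by (x 0.549 to 0.661, z 0.1266) agrees with the earlier fit. In the picture the near rim at (325,270) lies between the fingers at (258,330) and (390,330). Going in.

Call:
play_rows(series="45 -1 -2 20 0;45 -1 -2 40 0;45 -1 -2 55 0;45 -1 -2 55 0")

```text
time: 15.9
tool_pos: [0.561, 0.1956, 0.1215]
eef_rot: [-0.166, 0.677, -0.634, 0.335]
ft_force: [-0.6, 0.9, 0.8]
grip_width: 0.045
gripper_force: 0.0
```

```bash
python3 tgt.py 190 .015 0
python3 - <<'E'
from workcell import cams;import cv2,numpy as np
c=cams.read_camera("wrist");cv2.imwrite("pics/w3.png",c["pixels"])
E
```

```text
15.9 [ 0.011  0.625 -0.981  2.22   1.649  1.142  1.134] [0.561  0.1956 0.1215] [-0.6  0.9  0.8] tilt 43.89320936334168
[[-0.03  -0.747  0.664]
 [-0.97  -0.14  -0.201]
 [ 0.243 -0.649 -0.721]]
n.y 0.9990189117594941 target [0.5627 0.1933 0.1166] tool shift mm [1.1 2.2 5.1]
```

View pics/w3.png

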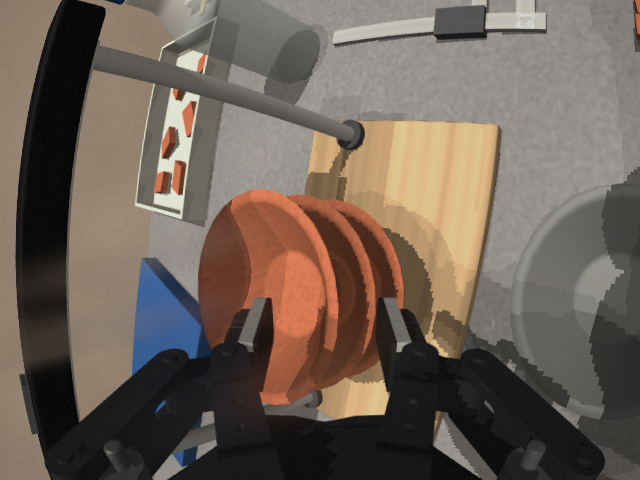

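The top rim passes between the pads near (333,310), midway between the fingers. The outer finger is outside the rim but above the middle bowl. Closing.

Call:
play_rows(series="45 1 2 6 0;45 1 2 6 0;30 1 2 6 0;15 1 2 6 0;4 1 2 6 0;0 1 2 6 0;0 1 2 6 0;0 1 2 6 0")

```text
time: 16.75
tool_pos: [0.5633, 0.1936, 0.1164]
eef_rot: [-0.167, 0.676, -0.635, 0.335]
ft_force: [-2.0, 0.1, 3.1]
grip_width: 0.004
gripper_force: 60.6
```

```bash
python3 st.py
```

```text
16.75 [ 0.011  0.636 -0.973  2.221  1.666  1.141  1.125] [0.5633 0.1936 0.1164] [-2.   0.1  3.1] tilt 43.93022477154211
[[-0.03  -0.747  0.664]
 [-0.97  -0.139 -0.2  ]
 [ 0.242 -0.65  -0.72 ]]
```

```bash
python3 - <<'E'
from workcell import cams;import cv2,numpy as np
c=cams.read_camera("wrist");cv2.imwrite("pics/w4.png",c["pixels"][160:460,160:480].repeat(2,0).repeat(2,1)[:600])
E
```

```text
(no output)
```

View pics/w4.png

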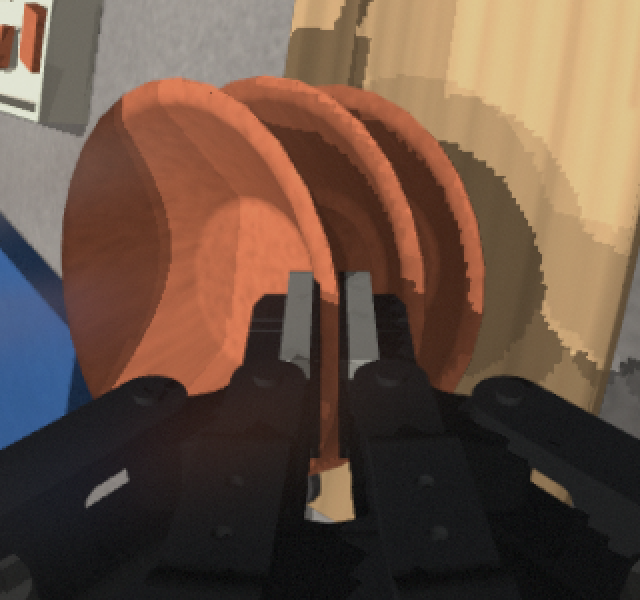

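The pads grip the top wall, seen between the fingers at (328,350) in the enlarged crop. Lifting slowly straight up.

Call:
play_rows(series="0 1 -3 -4 0;0 2.4 -6.5 -7.2 0;0 5 -13 -14.4 0;0 7 -20 -22 0;0 9.7 -26 -29 0;0 12 -32.5 -36 0;0 12 -32.5 -36 0")

```text
time: 17.5
tool_pos: [0.5641, 0.1937, 0.1683]
eef_rot: [-0.167, 0.676, -0.635, 0.336]
ft_force: [-0.2, 0.3, -1.2]
grip_width: 0.0033
gripper_force: 60.0
```

```bash
python3 st.py; python3 - <<'E'
from workcell import cams,get_state;import cv2,numpy as np
s=get_state();print(s["grip_width"],s["gripper_force"])
c=cams.read_camera("scene");cv2.imwrite("pics/s5.png",cv2.resize(c["pixels"][170:330,300:520],None,fx=3,fy=3))
E
```

```text
17.5 [ 0.067  0.528 -1.028  2.196  1.551  1.101  1.242] [0.5641 0.1937 0.1683] [-0.2  0.3 -1.2] tilt 44.06680920310488
[[-0.031 -0.745  0.666]
 [-0.97  -0.138 -0.2  ]
 [ 0.241 -0.652 -0.719]]
0.003301955649807361 60.01892101580779
```

View pics/s5.png

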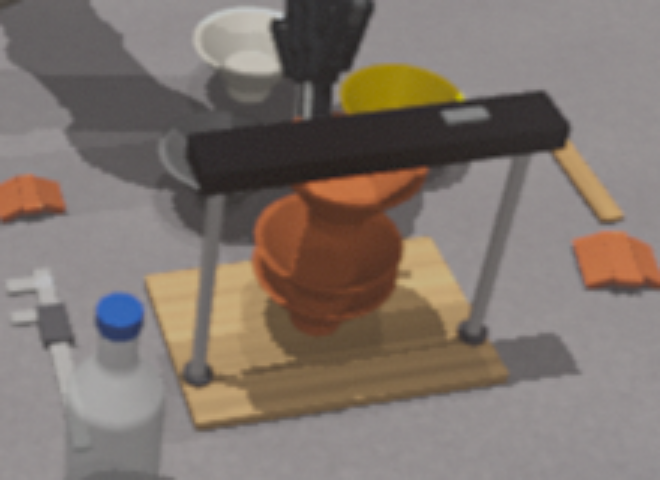

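The top bowl hangs clear at about (355,190) in the crop, and the two lower bowls are still nested under it. Moving out and across to the balance.

Call:
play_rows(series="0 2 11 -18 0;0 4 21 -36 0;0 7 32 -54 0;0 30 35 -50 0;0 60 39 -44 0;0 95 44 -36 0;0 130 49 -28 0;0 165 54 -21 0;0 200 59 -14 0;0 220 62 -10 0;0 220 62 -10 0")

```text
time: 18.65
tool_pos: [0.5135, -0.0299, 0.1905]
eef_rot: [-0.161, 0.675, -0.639, 0.332]
ft_force: [-0.1, -0.7, -1.7]
grip_width: 0.0035
gripper_force: 60.1
```

```bash
cat > to.py <<'E'
import sys;from st import *
T=np.array([float(a) for a in sys.argv[1:4]]);print("w",s["grip_width"],s["gripper_force"],"shift",((T-s["tool_pos"])@M*1000).round(1))
E
python3 to.py .5377 -.2384 .188
```

```text
18.65 [ 0.962  0.369 -1.41   2.436  1.708  0.774  1.438] [ 0.5135 -0.0299  0.1905] [-0.1 -0.7 -1.7] tilt 43.34255637314029
[[-0.037 -0.755  0.655]
 [-0.969 -0.132 -0.207]
 [ 0.243 -0.642 -0.727]]
w 0.003486704834623304 60.08921416079829 shift [200.7  10.9  60.7]
```

Call:
play_rows(series="0 20 1 6 0;0 40 2 12 0;0 60 3 18 0;0 80 4 24 0;0 100 5 30 0")

```text
time: 19.15
tool_pos: [0.5266, -0.1301, 0.1899]
eef_rot: [-0.163, 0.677, -0.637, 0.332]
ft_force: [-0.2, 0.1, -1.0]
grip_width: 0.0038
gripper_force: 60.1
```

```bash
python3 to.py .5377 -.2384 .188
```

```text
19.15 [ 1.234  0.389 -1.357  2.405  1.859  0.575  1.578] [ 0.5266 -0.1301  0.1899] [-0.2  0.1 -1. ] tilt 43.37704242230028
[[-0.031 -0.754  0.656]
 [-0.97  -0.137 -0.202]
 [ 0.242 -0.643 -0.727]]
w 0.003823248069702018 60.083306402375456 shift [104.2   7.7  30.6]
```

Call:
play_rows(series="0 25 2 8 0;0 50 4 16 0;0 75 6 23 0;0 95 7 28 0;0 104 8 31 0;0 104 8 31 0")

```text
time: 19.75
tool_pos: [0.5379, -0.2384, 0.1875]
eef_rot: [-0.162, 0.676, -0.637, 0.332]
ft_force: [0.5, -0.5, -1.3]
grip_width: 0.0038
gripper_force: 60.1
```

```bash
python3 to.py .5377 -.2384 .188; python3 - <<'E'
from workcell import cams
from h import *
for n in("scene","top"):
    c=cams.read_camera(n);P=pts(c);z=c["range_z"];hsv=cv2.cvtColor(c["pixels"],cv2.COLOR_BGR2HSV)
    red=(z>0)&((hsv[...,0]<12)|(hsv[...,0]>172))&(hsv[...,1]>110)&(abs(P[...,0]-.58)<.12)&(abs(P[...,1]+.23)<.12)&(P[...,2]>.08)
    Q=P[red];print(n,len(Q),Q.min(0).round(4),Q.max(0).round(4),np.percentile(Q,[1,99],axis=0).round(4))
    up=Q[Q[:,2]>np.percentile(Q[:,2],97)-.012]
    A=np.c_[up[:,:2]-up[:,:2].mean(0),np.ones(len(up))];print(up[:,:2].mean(0))
    if n=="scene":
        cv2.imwrite("pics/s6.png",cv2.resize(c["pixels"][150:350,130:330],None,fx=3,fy=3))
E
```

```text
19.75 [ 1.393  0.447 -1.235  2.314  1.941  0.402  1.758] [ 0.5379 -0.2384  0.1875] [ 0.5 -0.5 -1.3] tilt 43.384229103392
[[-0.033 -0.754  0.656]
 [-0.97  -0.135 -0.204]
 [ 0.242 -0.643 -0.727]]
w 0.0038133398515443426 60.138138109432475 shift [ 0.1 -0.2 -0.5]
scene 1605 [ 0.5283 -0.2828  0.1416] [ 0.6392 -0.1737  0.2019] [[ 0.5329 -0.2803  0.1457]
 [ 0.6352 -0.1771  0.2007]]
[ 0.57581425 -0.23087241]
top 1334 [ 0.528  -0.2812  0.1624] [ 0.6351 -0.1713  0.2472] [[ 0.5342 -0.2781  0.1639]
 [ 0.6325 -0.1738  0.2032]]
[ 0.58675569 -0.23080796]
```

View pics/s6.png

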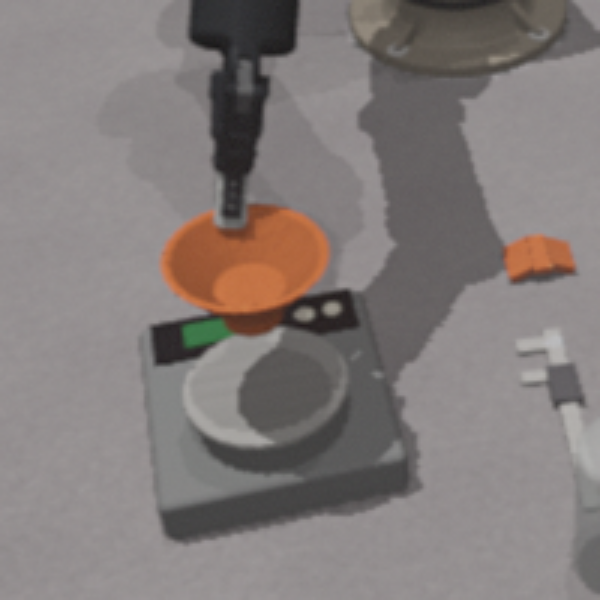

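The bowl hangs upright over the pan: rim at (245,260), pan at (265,390) in the crop. Descending most of the way.

Call:
play_rows(series="0 -3.6 9.6 10.9 0;0 -7.3 19.3 21.8 0;0 -10 26 29.5 0;0 -12 32 36 0;0 -13.3 35.4 40 0;0 -13.3 35.4 40 0;0 -13.3 35.4 40 0")

```text
time: 20.55
tool_pos: [0.5385, -0.2369, 0.1332]
eef_rot: [-0.163, 0.677, -0.636, 0.332]
ft_force: [0.4, 0.4, -1.7]
grip_width: 0.0031
gripper_force: 60.1
```

```bash
python3 to.py .5365 -.2412 .120; cat > bw.py <<'E'
from workcell import cams
from h import *
for n in("scene","top"):
    c=cams.read_camera(n);P=pts(c);z=c["range_z"];hsv=cv2.cvtColor(c["pixels"],cv2.COLOR_BGR2HSV)
    red=(z>0)&((hsv[...,0]<12)|(hsv[...,0]>172))&(hsv[...,1]>110)&(abs(P[...,0]-.58)<.12)&(abs(P[...,1]+.23)<.12)&(P[...,2]>.065)
    Q=P[red];lo,hi=np.percentile(Q,[.5,99.5],axis=0);print(n,"mid",((lo+hi)/2).round(4),"z",lo[2].round(4),hi[2].round(4))
    # inner floor: plane fit by ransac-like trimming
    m=(lo+hi)/2;r=np.hypot(*(Q[:,:2]-m[:2]).T);zc=hi[2]-.030
    for lab,sel in(("floor",(r<.018)&(abs(Q[:,2]-zc)<.012)),("rim",(r>.047)&(abs(Q[:,2]-hi[2])<.014))):
        F=Q[sel]
        for _ in range(4):
            A=np.c_[F[:,:2]-m[:2],np.ones(len(F))];k=np.linalg.lstsq(A,F[:,2],rcond=None)[0];e=abs(A@k-F[:,2]);F=F[e<max(.002,2*np.median(e))]
        print(lab,len(F),k.round(4))
E
python3 bw.py
```

```text
20.55 [ 1.339  0.637 -1.224  2.349  2.13   0.584  1.658] [ 0.5385 -0.2369  0.1332] [ 0.4  0.4 -1.7] tilt 43.43372129904857
[[-0.03  -0.753  0.657]
 [-0.97  -0.137 -0.202]
 [ 0.242 -0.643 -0.726]]
w 0.0031211468678889664 60.12801603290427 shift [ 1.1 10.6  9.1]
scene mid [ 0.5841 -0.2267  0.1178] z 0.0886 0.147
floor 144 [-0.0044 -0.0423  0.1134]
rim 314 [ 0.0088 -0.0438  0.1425]
top mid [ 0.5835 -0.2267  0.1117] z 0.0741 0.1493
floor 90 [0.0604 0.0008 0.1139]
rim 206 [-0.0019 -0.0431  0.1425]
```

Call:
play_rows(series="0 0 3 2 0;0 0 5.5 4 0;0 0 7.6 5.6 0;0 0 7.6 5.6 0;0 0 7.6 5.6 0")

```text
time: 21.15
tool_pos: [0.5361, -0.2394, 0.1237]
eef_rot: [-0.163, 0.677, -0.636, 0.332]
ft_force: [-0.2, -0.1, -1.5]
grip_width: 0.0032
gripper_force: 60.1
```

```bash
python3 st.py; python3 bw.py; python3 st.py|head -1
```

```text
21.15 [ 1.339  0.666 -1.218  2.355  2.16   0.605  1.648] [ 0.5361 -0.2394  0.1237] [-0.2 -0.1 -1.5] tilt 43.398338434965986
[[-0.031 -0.754  0.657]
 [-0.97  -0.137 -0.202]
 [ 0.242 -0.643 -0.727]]
scene mid [ 0.5817 -0.2299  0.1086] z 0.0798 0.1374
floor 135 [-0.0035 -0.0513  0.104 ]
rim 322 [ 0.0156 -0.0428  0.1331]
top mid [ 0.5812 -0.2285  0.1088] z 0.0776 0.1401
floor 69 [-0.023  -0.1076  0.1033]
rim 193 [ 0.0002 -0.0344  0.1331]
21.25 [ 1.338  0.665 -1.218  2.355  2.16   0.605  1.648] [ 0.5363 -0.2393  0.124 ] [ 0.4 -0.2 -1.4] tilt 43.4208396653001
```

Call:
play_rows(series="0 -0.2 0.6 0.7 0;0 -0.5 1.3 1.4 0;0 -0.5 1.3 1.4 0;0 -0.5 1.3 1.4 0")

```text
time: 21.65
tool_pos: [0.5362, -0.2393, 0.1219]
eef_rot: [-0.163, 0.677, -0.636, 0.332]
ft_force: [0.1, -0.2, -2.0]
grip_width: 0.0037
gripper_force: 60.1
```

Call:
play_rows(series="0 -0.2 0.6 0.7 0;0 -0.2 0.6 0.7 0;0 -0.2 0.6 0.7 0")

```text
time: 21.95
tool_pos: [0.5361, -0.2393, 0.1209]
eef_rot: [-0.163, 0.677, -0.636, 0.332]
ft_force: [0.5, -0.3, -1.6]
grip_width: 0.0034
gripper_force: 60.1
```

Call:
play_rows(series="0 -0.2 0.6 0.7 0;0 -0.2 0.6 0.7 0;0 -0.2 0.6 0.7 0")

```text
time: 22.25
tool_pos: [0.5362, -0.2394, 0.1201]
eef_rot: [-0.163, 0.677, -0.636, 0.332]
ft_force: [0.3, -0.2, -1.0]
grip_width: 0.0034
gripper_force: 60.1
```

Call:
play_rows(series="0 -0.2 0.6 0.7 0;0 -0.2 0.6 0.7 0;0 -0.2 0.6 0.7 0")

```text
time: 22.55
tool_pos: [0.5362, -0.2395, 0.1191]
eef_rot: [-0.163, 0.677, -0.636, 0.332]
ft_force: [-0.3, -0.4, -1.2]
grip_width: 0.0034
gripper_force: 60.2
```

```bash
python3 bw.py; python3 st.py|head -1
```

```text
scene mid [ 0.5824 -0.2301  0.1034] z 0.0738 0.1331
floor 133 [-0.0196 -0.0312  0.0995]
rim 293 [ 0.0215 -0.0426  0.1286]
top mid [ 0.5818 -0.2292  0.1148] z 0.0928 0.1369
floor 64 [-0.0554  0.0099  0.0997]
rim 173 [ 0.0012 -0.0351  0.1284]
22.65 [ 1.334  0.681 -1.214  2.357  2.174  0.619  1.643] [ 0.5362 -0.2395  0.1191] [-0.5  1.  -1.1] tilt 43.418774699656616
```

Call:
play_rows(series="0 -0.2 0.6 0.7 0;0 -0.2 0.6 0.7 0;0 -0.2 0.6 0.7 0")

```text
time: 22.95
tool_pos: [0.5362, -0.2395, 0.1182]
eef_rot: [-0.163, 0.677, -0.636, 0.332]
ft_force: [-0.6, -0.1, -0.8]
grip_width: 0.0032
gripper_force: 60.3
```

```bash
python3 bw.py|grep rim; python3 st.py|head -1;python3 - <<'E'
from workcell import cams,get_state
f=[]
for _ in range(4): cams.read_camera("top");f.append(get_state()["ft_force"][2])
print(f)
E
```

```text
rim 295 [ 0.0188 -0.0413  0.1278]
rim 175 [ 0.0196 -0.0284  0.1279]
23.05 [ 1.333  0.684 -1.213  2.357  2.177  0.621  1.642] [ 0.5362 -0.2395  0.1182] [-1.2 -0.4 -0.4] tilt 43.414890631593494
[np.float64(-0.5312957830552015), np.float64(1.0410969187994454), np.float64(-0.10530596320439439), np.float64(-0.20102371347674475)]
```

Call:
play_rows(series="8 0 0 0 0;12 0 0 0 0;16 0 0 0 0;22 0 0 0 0;28 0 0 0 0;30 0 0 0 0")

```text
time: 23.85
tool_pos: [0.5362, -0.2395, 0.1182]
eef_rot: [-0.163, 0.677, -0.636, 0.332]
ft_force: [0.6, -0.2, 0.7]
grip_width: 0.0298
gripper_force: 0.0
```

```bash
python3 bw.py; python3 st.py|head -1
```

```text
scene mid [ 0.5825 -0.2322  0.1015] z 0.0728 0.1302
floor 138 [ 0.0169 -0.0033  0.0982]
rim 298 [0.019  0.0002 0.1271]
top mid [ 0.5821 -0.2312  0.1076] z 0.0711 0.144
floor 9 [-0.0041  0.0045  0.1031]
rim 45 [-0.0027  0.0029  0.131 ]
23.95 [ 1.333  0.684 -1.213  2.357  2.177  0.621  1.642] [ 0.5362 -0.2395  0.1182] [-0.3  0.9  0.3] tilt 43.41459858359001
```

The bowl now stands level at about (0.582, -0.232). Backing out along the tool axis.

Call:
play_rows(series="30 0 0 -8 0;30 0 0 -18 0;30 0 0 -30 0;30 0 0 -45 0;30 0 0 -65 0;30 0 0 -90 0;30 0 0 -120 0;30 0 0 -120 0;30 0 0 -120 0;30 0 0 -120 0")

```text
time: 24.95
tool_pos: [0.4626, -0.2183, 0.2083]
eef_rot: [-0.162, 0.678, -0.637, 0.329]
ft_force: [-0.3, 0.5, -0.5]
grip_width: 0.0298
gripper_force: 0.0
```

```bash
python3 bw.py; python3 st.py|head -1; python3 - <<'E'
from workcell import cams;import cv2
c=cams.read_camera("scene");cv2.imwrite("pics/s9.png",c["pixels"])
E
```

```text
scene mid [ 0.5807 -0.232   0.1018] z 0.0731 0.1305
floor 121 [-0.0136  0.0048  0.098 ]
rim 327 [0.0113 0.0003 0.1273]
top mid [ 0.5805 -0.2312  0.1024] z 0.0714 0.1333
floor 95 [-0.0256  0.0406  0.0976]
rim 259 [-0.0002  0.0026  0.1265]
25.05 [ 1.704  0.226 -1.409  2.435  2.103  0.183  1.543] [ 0.463  -0.2175  0.208 ] [-0.1  0.2 -0.8] tilt 43.04291362841506
```

View pics/s9.png

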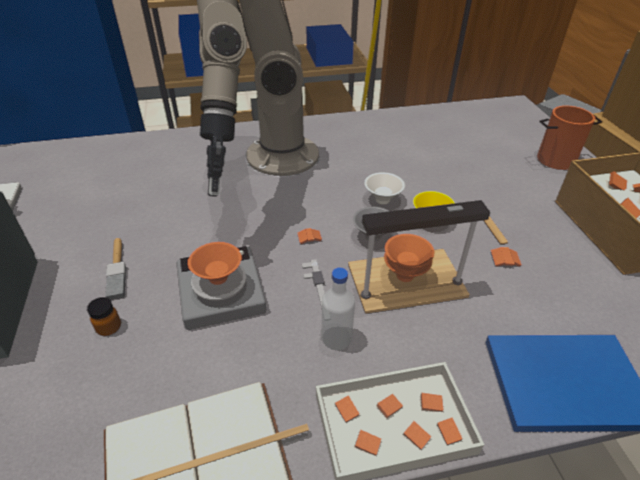

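The bowl stands upright and centred on the pan at (216,267), and the two other bowls are still nested under the light at (409,255). The arm is clear of everything, so I hand in.

```bash
python3 -c "
from workcell import arm
print(arm.sign_off())"
```

```text
the job is handed in; nothing more can be done
None
```

The top bowl is standing level in the middle of the pan (within about 1 mm by the cameras) and let go, the other two bowls are still nested under the light, and the job was handed in at about 25 s; sign-off returned no verdict. To pinch along the slant I tilted the tool about 44° by driving the arm against its joint limits, because the rows cannot command a tilt directly.

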